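Pack the two-tier meal box and lift off its outer lid

ROBOT

A 6-joint arm with a two-finger parallel gripper is mounted at the origin on the work surface. World frame = base frame: x ahead of the robot, y to its left, z up, the work surface at z = 0. Lengths are in mm, angles in degrees, forces in N, time in s.
With the tool pointing down it reaches from about 350 to 850 mm from the base axis. Payload 8.1 kg.
Tool frame: the origin (TCP) lies midway between the tips of the shut fingers; the grasp point (between the pads) lies 19 mm behind it; x points along the fingers, z is the direction in which the jaws open and shut, and the axes are right-handed (so a half turn about x gives the same grasp; the last joint's range is limited). The gripper opens to 85 mm and grips with 20 to 120 N. Pads are 22 mm wide; open, the fingers measure 114 mm over their backs; the gripper's body (76 mm by 85 mm) begins 54 mm behind the grasp point. The pads swing forward as they close: fully open they stand 13 mm farther back than shut.
Start: joints at [-70.096, 7.471, 85.268, -0, 87.261, -4.893], TCP at [251.668, -544.673, 231.292] pointing down, gripper open.
Joint ranges: [-169.43, 169.43], [-51.17, 129.36], [1.28, 143.12], [-76.62, 256.62], [0, 156.53], [-152.29, 152.29]. Speed limits (degrees/s): [136.94, 136.94, 159.86, 180, 180, 180].

INTERFACE

Orientations are given as [roll, pitch, yaw] about the fixed x, y, z axes, in that order (R = Rz(yaw) Ry(pitch) Rx(roll)).
In Python, from bench import r gives the robot as it stands. The module is installed in compiled form; this text tells all that it offers.
- The arm moves only by the tool servo_tool, never from a script. Its argument "commands" is a list that holds one entry, the list of rows, each a list of 7 numbers: the closure in counts, from 0 (fully open) to 255 (shut), then the shift along the tool's x, y, z in cm, then the turn, a rotation vector about the tool's x, y, z in degrees. A call has 1 to 8 rows; each row is the pose to reach, as a shift and turn from the pose commanded when the call began, along the tool's axes at that moment; what a row does not reach only later rows make up. A row lasts 1/10 s, in which the tool goes at most 50 mm and 8.59 degrees, less where a joint would pass 70% of its speed; a pose out of reach is approached as far as the arm can. A call with a gripper value outside its range is refused whole. The fingers move at their own pace and stop on an object; "force" is the grip in N (left out, the last holds). Time passes only in rows, so rows that repeat a pose let the fingers close. It gives the time, the measured TCP pose, the force and the opening at its end, in the units of the state.
- r.sense(): the state, without advancing time (a new reading comes with each control period).
- r.snapshot(name): name is "scene" or "top" or "wrist"; returns (picture, depth): 480x640x3 uint8, red, green, blue; 480x640 float32, mm along the optical axis (not along the pixel's ray), 0 where there is no reading.
- r.calibration(name): a dict with "fx", "fy", "cx", "cy" (pixels), "pose" (4x4, takes a point from camera to world coordinates). Camera axes: x right, y down, z forward; pixel columns grow to the right and rows downward; lengths in mm; the calibration is good to about 2 mm. A picture is of the moment at which its call begins: read the wrist's pose just before it. calibration takes no time and is no camera call; for the wrist camera it gives the pose at the moment of the call.
- r.hand_in(): hands the job in, once; it reports no verdict.
The state is a dict: "time": time; "joint_pos": joint angles; "qd": joint speeds; "joint_efforts": joint torques, N m; "tool_pos": TCP position; "tcp_rot": TCP orientation; "ft_force": force on the tool from outside, world axes, zero at the start; "wrist_torque": the same for the moment, N m; "finger_gap": finger opening in mm.
Only numpy, scipy, OpenCV 4.12 (cv2) and the standard library are available. Lean on these libraries where they do the work, as an engineer would, in place of code of your own. Each camera call takes 0.05 s, during which the arm holds its last target.

TASK

Set the meal-box tier that stands on the bare counter squarely on top of the tier that stands in the black tray, sides flush, and then put the double lid, both lids together, squarely onto the pile so that it sits fully home; set each one down and let go of it, without dropping it. Then lift the outer lid alone straight up, clear above the tall grip of the inner lid, which stays seated and undisturbed, and finish while still holding the outer lid level in the air above the pile. Leave the mug, the tub and the cartons alone.

Things in the scene. Friction and masses are not known exactly. Their poses are not given: they have to be found in the camera images.
- lower_tier: Lower tier: open aluminium box (sizes in mm), 130 long (its x), 66 wide (its y), 45 high, walls 4, flat base, 0.35 kg; two paper-wrapped rolls packed fast inside, below 32. Stands loose in the black tray. Origin at the centre of its underside, z up.
- upper_tier: Upper tier (sizes in mm): same shape as the lower tier, about 0.3 kg, standing on the counter. Origin at the centre of its underside, z up, long side along x; stacked, its origin is 45 above the lower tier's. No interlock. Grip its long sides, 66 apart. Half a turn makes no difference.
- inner_lid: Inner lid (in mm), steel, about 0.16 kg, starts on the counter under the outer lid. Origin: centre of its underside, z up, long side along x. Plug 114 x 50 up to z 6 enters a tier's mouth (122 x 58); flange 130 x 66, z 6 to 10, rests on the tier's rim (origin then 39 above the tier's); block 112 x 48 up to z 15.5; upright grip in the middle.
- lid_grip (a point): Centre of the head of the inner lid's upright steel grip: head 30 mm (lid's x) by 18 (y), 32 high, on a stem 20 x 12; 56 above the inner lid's origin, top at 72 mm. Its top 28 mm stand above the outer lid's collar: gripped there across its 18 it lifts both lids together. Axes as the inner lid.
- outer_lid: Outer lid (in mm), cream plastic, about 0.14 kg, lies loose on the inner lid's flange, its origin 10 above the inner lid's. Origin: centre of its lower edge, z up, long side along x. 130 x 66, flat top at z 10, skirt walls 6 around the inner lid's block with 3 play on each side. Risen by 62 it is clear of the inner lid's grip.
- collar (a point): Centre of the rectangular collar in the middle of the outer lid, 22 above that lid's origin: outside 50 mm (lid's x) by 38 (y), from z 10 to z 34 of the lid, with a hole 42 x 30 through which the inner lid's grip passes. Grip the outer faces, 38 apart; the grip's head stands up 28 above the collar between the fingers. Axes as the outer lid.
- tray: Black serving tray fixed on the counter, 190 mm (x) by 140 (y), floor 6 thick with a rim up to 12. Origin at the centre of its underside.
- mug: Bystander: terracotta mug, 80 mm across, 85 high. Origin at the centre of its underside.
- band_tub: Bystander: lidded clear plastic tub, 106 mm square, 63 high. Origin at the centre of its underside.
- carton_stack: Bystander: banded stack of folded paper cartons, 90 mm (x) by 130 (y), 40 high. Origin at the centre of its underside.
There are look-alikes about, which are no part of the job. What is shaped like the outer_lid but green or yellow is not meant.

How it is judged:
By the outcome, as a careful person would: the job done as asked, in the order asked, and still so for the second after the job is handed in, while the arm keeps its last pose, push and grip.
It also fails if it takes over 64 s, if anything falls off the work surface, if the arm or the gripper's body presses on something with over 40 N, if the wrist force passes 120 N, or if a joint passes its speed limit or range.

## Working session

There is one attempt and no reset: what is moved stays moved. The work goes in short steps, Python scripts to look and compute and a tool call to move; the robot and the scene stay as the last step left them, time stands still between calls to the robot, and variables do not carry over. Pictures are saved under pics/ and viewed, and the job is handed in when it is done.

Besides the shell and the picture viewer there is one more tool, called after "Request:" as a command line: name --argument value ..., lists and objects as JSON in quotes. servo_tool: Moves the arm, as the interface text tells. Its arguments: {"type":"object","properties":{"commands":{"type":"array","items":{"type":"array","items":{"type":"array","items":{"type":"number"}}}},"force":{"type":"number"}},"required":["commands"]}

```bash
mkdir -p pics; cat > h.py <<'E'
import numpy as np,cv2
from bench import r
def snap(n,f):
    c=r.calibration(n);p,d=r.snapshot(n)
    cv2.imwrite('pics/%s.png'%f,p[:,:,::-1]);np.savez('pics/%s.npz'%f,p=p,d=d,**{k:c[k] for k in('fx','fy','cx','cy','pose')})
    return p,d,c
def load(f): 
    z=np.load('pics/%s.npz'%f);return z['p'],z['d'],z
def cloud(d,c):
    v,u=np.mgrid[:d.shape[0],:d.shape[1]]
    P=np.stack([(u-c['cx'])/c['fx']*d,(v-c['cy'])/c['fy']*d,d],-1)
    T=np.array(c['pose']);return P@T[:3,:3].T+T[:3,3]
E
python3 - <<'E'
from h import *
for n in('scene','top','wrist'):
    p,d,c=snap(n,n+'0');print(n,c['fx'],np.round(c['pose'],3).tolist())
s=r.sense();print(s)
E
```

```text
scene 529.1976169376868 [[-0.195, 0.599, -0.776, 1302.282], [0.981, 0.108, -0.164, 99.362], [-0.015, -0.793, -0.608, 677.311], [0.0, 0.0, 0.0, 1.0]]
top 514.7763622738995 [[0.013, -0.988, 0.156, 375.34], [-1.0, -0.014, -0.006, -39.803], [0.008, -0.155, -0.988, 945.911], [0.0, 0.0, 0.0, 1.0]]
wrist 411.04034231647444 [[0.419, -0.876, -0.239, 312.281], [-0.908, -0.405, -0.108, -516.584], [-0.002, 0.262, -0.965, 372.115], [0.0, 0.0, 0.0, 1.0]]
{'time': 0.15, 'joint_pos': array([-7.00934757e+01,  7.50472468e+00,  8.53157796e+01, -1.58709742e-04,
        8.72618339e+01, -4.89112166e+00]), 'qd': array([ 0.01736301, -0.16070186, -0.19266792, -0.01762513, -0.02429315,
        0.02293939]), 'joint_efforts': array([ 7.42405191e-04, -5.70065117e+01, -5.01158559e+01, -1.89888879e-04,
        9.67425382e-03,  2.73315698e-05]), 'tool_pos': array([ 251.54025694, -544.2550898 ,  230.48205608]), 'tcp_rot': array([175.2191841 ,  89.91766167, 110.01683775]), 'ft_force': array([ 0.35815994, -0.43202013,  0.10986899]), 'wrist_torque': array([-0.00082711,  0.02740385,  0.0237182 ]), 'finger_gap': 84.96037484886628}
```

View pics/top0.png

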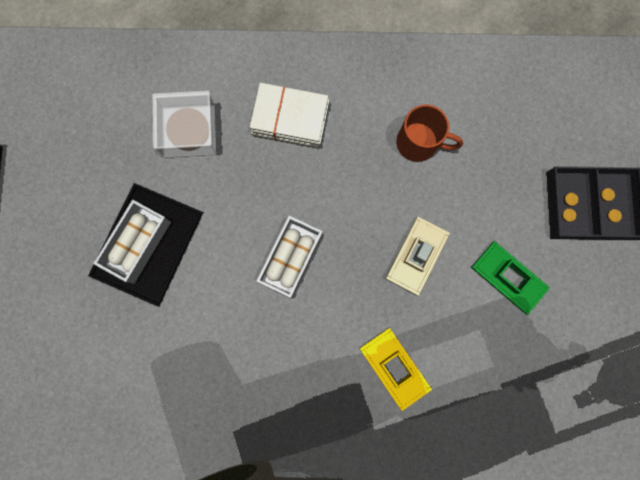

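View pics/scene0.png

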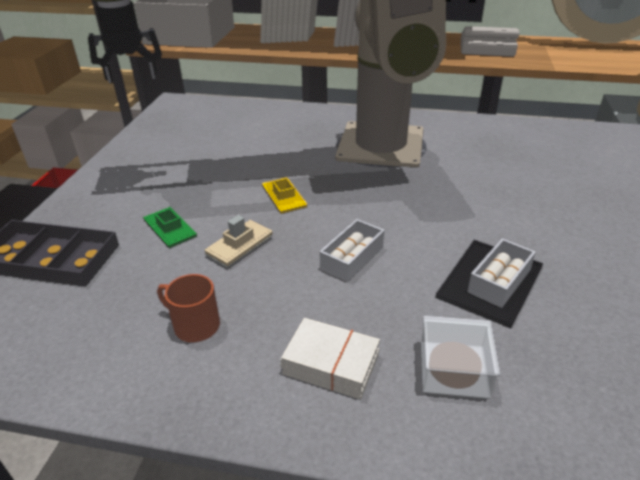

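The top view shows the lower tier in the tray at (132,241), the loose tier at (290,256), and the cream lid with its steel grip at (418,255). Green (511,277) and yellow (396,368) are look-alikes. Next I'll measure from depth and make enlarged crops.

```bash
python3 - <<'E'
from h import *
p,d,c=load('top0');W=cloud(d,c)
def fit(name,box,zlo,zhi):
    u0,v0,u1,v1=box
    w=W[v0:v1,u0:u1].reshape(-1,3);m=(w[:,2]>zlo)&(w[:,2]<zhi)&(d[v0:v1,u0:u1].ravel()>0)
    q=w[m][:,:2].astype(np.float32)
    print(name,m.sum(),'z',np.round(np.percentile(w[m][:,2],[5,50,95]),1),cv2.minAreaRect(q), 'med',np.median(q,0))
w=W[300:330,250:330].reshape(-1,3);print('counter z',np.percentile(w[:,2],[5,50,95]))
fit('lower',(80,180,200,300),41,58)
fit('upper',(250,205,335,305),38,52)
fit('outer top',(375,205,460,305),15,26)
fit('collar',(375,205,460,305),36,52)
fit('grip',(375,205,460,305),62,80)
fit('tray',(80,180,210,310),4,16)
big=[cv2.resize(p[200:310,a:a+120],None,fx=4,fy=4,interpolation=2) for a in(355,)]
g=cv2.resize(p[180:310,75:345],(800,385));cv2.imwrite('pics/crop1.png',np.vstack([g[:,:,::-1]]));cv2.imwrite('pics/crop2.png',cv2.resize(p[200:420,340:560],(600,600),interpolation=2)[:,:,::-1])
E
```

```text
counter z [-2.07669236  0.53347205  3.40376017]
lower 846 z [41.7 50.2 53.4] ((514.6348876953125, 274.922119140625), (69.08708953857422, 130.02903747558594), 62.25331115722656) med [512.2307 275.2319]
upper 556 z [40.6 45.1 47.8] ((491.32269287109375, -7.307483673095703), (66.4443130493164, 130.53172302246094), 65.24901580810547) med [492.32785    -5.8649054]
outer top 2026 z [17.1 20.5 23.4] ((498.9631652832031, -239.96815490722656), (66.50770568847656, 131.61935424804688), 62.47036361694336) med [ 493.25415 -236.45168]
collar 274 z [37.8 44.  47.9] ((498.5254821777344, -239.73948669433594), (38.20954895019531, 50.928863525390625), 62.77229309082031) med [ 494.78967 -236.62273]
grip 198 z [67.6 72.3 75. ] ((498.5399169921875, -240.0474395751953), (18.379077911376953, 29.924972534179688), 61.48651123046875) med [ 498.15988 -239.33926]
tray 4831 z [ 4.5  7.4 13.7] ((514.889892578125, 263.95062255859375), (240.95562744140625, 244.1990203857422), 0.8877427577972412) med [506.42987 237.80997]
```

View pics/crop2.png

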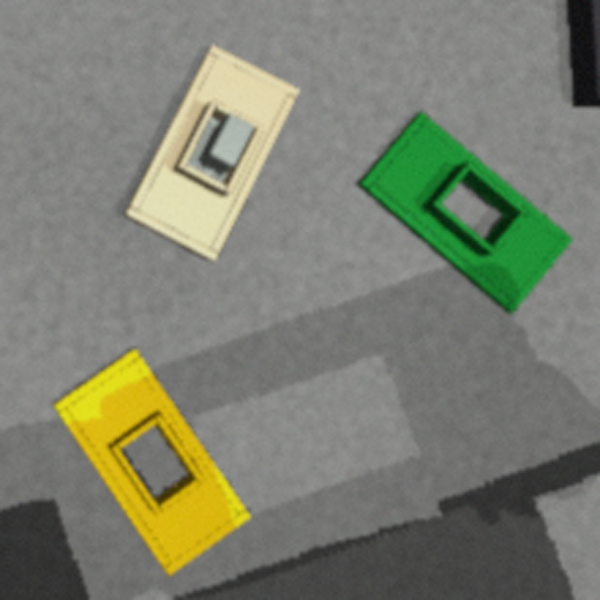

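View pics/crop1.png

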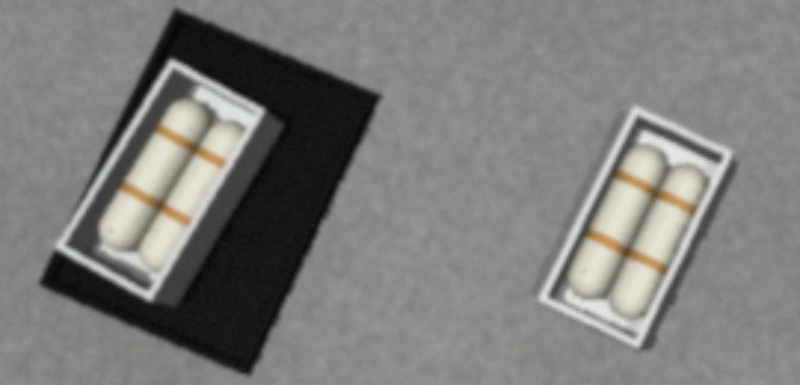

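View pics/wrist0.png

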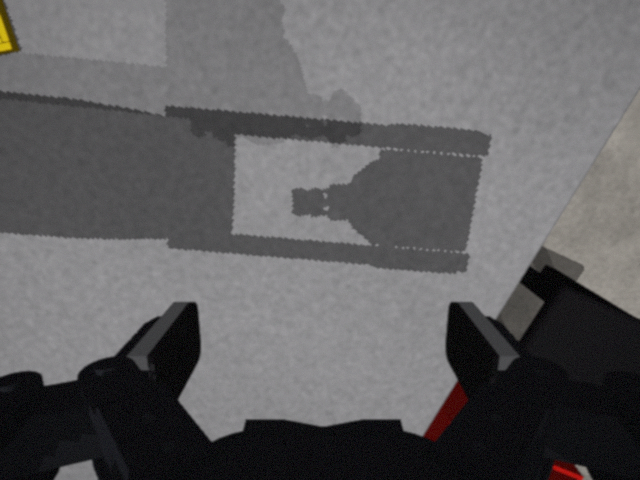

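The crop settles the lid choice. The cream lid at crop (215,150) is the one meant, because the steel head stands up through its collar. Green and yellow are empty lids.

In the other crop, the tier at left stands in the black tray and the one at right is on the bare counter. I'll set up a move calculator and go look over the loose tier with the wrist camera.

```bash
cat >> h.py <<'E'
from scipy.spatial.transform import Rotation as Ro
def Rt(s): return Ro.from_euler('xyz',s['tcp_rot'],degrees=True)
def go(x,y,z,jaw,s=None):
    """target TCP, jaw-axis world angle deg (mod 180); prints tool-frame shift (cm) and rotvec (deg)"""
    s=s or r.sense();R=Rt(s);best=None
    for a in(jaw,jaw+180):
        zz=np.array([np.cos(np.radians(a)),np.sin(np.radians(a)),0]);xx=np.array([0,0,-1.]);yy=np.cross(zz,xx)
        G=Ro.from_matrix(np.stack([xx,yy,zz],1));D=R.inv()*G
        # joint6 prediction: q1 change vs yaw change
        if best is None or D.magnitude()<best[0].magnitude(): best=(D,a)
    D=best[0];sh=R.inv().apply(np.array([x,y,z])-s['tool_pos'])/10
    print('shift cm',np.round(sh,3),'turn',np.round(D.as_rotvec(degrees=True),2),'jaw',best[1],'q',np.round(s['joint_pos'],1))
    return sh,D.as_rotvec(degrees=True)
E
python3 - <<'E'
from h import *
s=r.sense();print(Rt(s).as_matrix().round(3).tolist())
go(491.3,-7.3,230,65.25)
E
```

```text
[[-0.0, 0.908, 0.419], [0.001, 0.419, -0.908], [-1.0, 0.0, -0.001]]
shift cm [  0.109  44.286 -38.689] turn [ 4.955e+01 -8.000e-02  3.000e-02] jaw 245.25 q [-70.1   7.5  85.3  -0.   87.3  -4.9]
```

Request:
servo_tool --commands '[[[0, 0.1, 44.29, -38.69, -130.45, 0, 0], [0, 0.1, 44.29, -38.69, -130.45, 0, 0], [0, 0.1, 44.29, -38.69, -130.45, 0, 0], [0, 0.1, 44.29, -38.69, -130.45, 0, 0], [0, 0.1, 44.29, -38.69, -130.45, 0, 0], [0, 0.1, 44.29, -38.69, -130.45, 0, 0], [0, 0.1, 44.29, -38.69, -130.45, 0, 0], [0, 0.1, 44.29, -38.69, -130.45, 0, 0]]]'

```text
time: 0.95
tool_pos: [415.0, -177.5, 230.6]
tcp_rot: [-32.8, 90.0, -28.9]
ft_force: [0.9, -0.5, -0.5]
finger_gap: 85.7
```

```bash
python3 - <<'E'
from h import *
go(491.3,-7.3,230,65.25)
E
```

```text
shift cm [ 0.057 16.464  8.762] turn [-6.136e+01  1.000e-02  2.000e-02] jaw 65.25 q [-29.7 -16.2 107.8   0.   88.4 -33.6]
```

Request:
servo_tool --commands '[[[0, 0, 16.4, 8.8, -61.4, 0, 0], [0, 0, 16.4, 8.8, -61.4, 0, 0], [0, 0, 16.4, 8.8, -61.4, 0, 0], [0, 0, 16.4, 8.8, -61.4, 0, 0], [0, 0, 16.4, 8.8, -61.4, 0, 0], [0, 0, 16.4, 8.8, -61.4, 0, 0], [0, 0, 16.4, 8.8, -61.4, 0, 0], [0, 0, 16.4, 8.8, -61.4, 0, 0]]]'

```text
time: 1.75
tool_pos: [492.3, -10.1, 230.3]
tcp_rot: [108.2, 90.0, 173.3]
ft_force: [-0.1, 0.1, 0.2]
finger_gap: 85.1
```

Request:
servo_tool --commands '[[[0, 0, 0, 0, 0, 0, 0], [0, 0, 0, 0, 0, 0, 0]]]'

```text
time: 1.95
tool_pos: [492.4, -10.4, 230.5]
tcp_rot: [102.3, 90.0, 167.0]
ft_force: [-0.6, 0.1, -0.2]
finger_gap: 85.4
```

```bash
python3 - <<'E'
from h import *
go(491.3,-7.3,230,65.25)
print(r.sense()['time'])
p,d,c=snap('wrist','w1')
W=cloud(d,c);m=(W[...,2]>30)&(W[...,2]<55)&(d>0);m[300:]&=False
print(m.sum(),cv2.minAreaRect(W[m][:,:2].astype(np.float32)),np.percentile(W[m][:,2],[5,50,95]))
E
```

```text
shift cm [0.053 0.228 0.237] turn [-0.51 -0.   -0.01] jaw 65.25 q [ -7.2  -9.4 102.    0.   87.4 -71.9]
1.95
8818 ((481.6716613769531, 8.400787353515625), (525.7465209960938, 234.6373291015625), 68.54996490478516) [30.27832492 36.13435908 48.57743472]
```

View pics/w1.png

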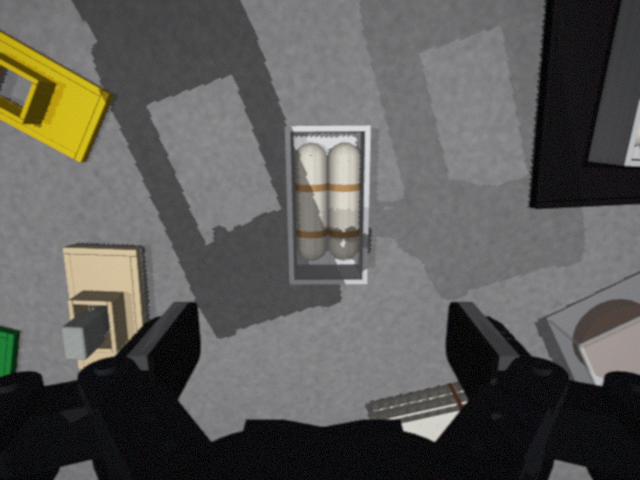

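Wrist view: the whole loose tier shows at cols 290–370, rows 127–283, almost aligned with the jaws. I'll refine its pose from the rim.

```bash
cat >> h.py <<'E'
def rimfit(d,c,box,zlo,zhi,ztop,show=True):
    """pixels with height in range inside box -> biggest component hull, rays cast onto plane z=ztop, minAreaRect"""
    W=cloud(d,c);u0,v0,u1,v1=box
    m=np.zeros(d.shape,np.uint8);m[v0:v1,u0:u1]=((W[...,2]>zlo)&(W[...,2]<zhi)&(d>0))[v0:v1,u0:u1]
    n,l,st,_=cv2.connectedComponentsWithStats(m);k=1+np.argmax(st[1:,4]);v,u=np.nonzero(l==k)
    T=np.array(c['pose']);ray=np.stack([(u-c['cx'])/c['fx'],(v-c['cy'])/c['fy'],np.ones(len(u))],-1)@T[:3,:3].T
    P=T[:3,3]+ray*((ztop-T[2,3])/ray[:,2])[:,None]
    (x,y),(a,b),an=cv2.minAreaRect(P[:,:2].astype(np.float32))
    if a>b: a,b,an=b,a,an-90
    print(len(u),'c',round(x,1),round(y,1),'size',round(b,1),round(a,1),'short-axis angle',round(an%180,2),'z',np.round(np.percentile(W[l==k][:,2],[5,50,95]),1));return x,y,an%180
E
python3 - <<'E'
from h import *
p,d,c=load('w1')
for lo in(36,39,41): rimfit(d,c,(270,110,390,300),lo,60,45)
p,d,c=load('top0')
print('top')
for lo in(36,39,41): rimfit(d,c,(250,205,335,305),lo,60,45)
for lo in(41,45,47): rimfit(d,c,(80,180,200,300),lo,60,51)
for lo in(15,17): rimfit(d,c,(375,205,460,305),lo,25,20)
rimfit(d,c,(375,205,460,305),62,80,72)
E
```

```text
2696 c 491.3 -5.7 size 128.9 65.8 short-axis angle 65.08 z [38.4 44.  45.2]
2528 c 491.3 -5.7 size 128.9 65.8 short-axis angle 65.08 z [40.8 44.  45.3]
2389 c 491.3 -5.7 size 128.9 65.8 short-axis angle 65.08 z [42.7 44.1 45.3]
top
580 c 490.9 -7.4 size 130.4 66.5 short-axis angle 65.22 z [38.3 45.  47.8]
541 c 491.0 -7.5 size 130.2 66.3 short-axis angle 64.97 z [41.6 45.1 47.8]
522 c 491.0 -7.5 size 130.2 66.2 short-axis angle 64.97 z [42.5 45.2 47.8]
825 c 513.6 272.9 size 130.0 70.0 short-axis angle 62.26 z [42.1 50.2 53.5]
693 c 513.9 273.5 size 130.0 68.8 short-axis angle 62.26 z [45.9 50.8 53.7]
616 c 513.9 273.6 size 130.0 68.5 short-axis angle 62.26 z [48.1 51.  53.7]
1926 c 498.4 -239.3 size 130.7 66.4 short-axis angle 62.59 z [17.8 20.5 23.3]
1885 c 498.5 -239.5 size 130.4 66.2 short-axis angle 62.58 z [18.1 20.5 23.3]
198 c 498.4 -239.3 size 30.8 19.0 short-axis angle 62.89 z [67.6 72.3 75. ]
```

```bash
python3 - <<'E'
from h import *
go(514,271,236,62.3)
E
```

```text
shift cm [-0.541 10.038 26.379] turn [ 2.48  0.   -0.  ] jaw 62.3 q [ -7.2  -9.4 102.    0.   87.4 -72. ]
```

Request:
servo_tool --commands '[[[0, -0.54, 10.04, 26.38, 2.48, 0, 0], [0, -0.54, 10.04, 26.38, 2.48, 0, 0], [0, -0.54, 10.04, 26.38, 2.48, 0, 0], [0, -0.54, 10.04, 26.38, 2.48, 0, 0], [0, -0.54, 10.04, 26.38, 2.48, 0, 0], [0, -0.54, 10.04, 26.38, 2.48, 0, 0], [0, -0.54, 10.04, 26.38, 2.48, 0, 0], [0, -0.54, 10.04, 26.38, 2.48, 0, 0]]]'

```text
time: 2.8
tool_pos: [512.9, 271.6, 235.6]
tcp_rot: [165.0, 90.0, -132.5]
ft_force: [1.1, -0.4, 0.2]
finger_gap: 85.2
```

Request:
servo_tool --commands '[[[0, 0, 0, 0, 0, 0, 0], [0, 0, 0, 0, 0, 0, 0], [0, 0, 0, 0, 0, 0, 0]]]'

```text
time: 3.1
tool_pos: [513.4, 270.1, 236.2]
tcp_rot: [-64.3, 90.0, -1.9]
ft_force: [-0.2, 1.4, -0.6]
finger_gap: 85.1
```

```bash
python3 - <<'E'
from h import *
s=r.sense();print(s['time'],s['tool_pos'],s['qd'].round(1))
p,d,c=snap('wrist','w2')
for lo in(43,46): rimfit(d,c,(250,90,410,310),lo,60,51)
go(491.3,-5.7,120,65.08)
E
```

```text
3.1 [513.42818469 270.12954102 236.19926705] [ 0.2  0.1 -0.1 -0.1 -0.1 -0.1]
2661 c 515.1 276.1 size 128.9 65.8 short-axis angle 62.17 z [45.  50.  51.3]
2477 c 515.1 276.1 size 128.9 65.8 short-axis angle 62.17 z [48.1 50.1 51.3]
shift cm [ 11.618 -10.835 -25.48 ] turn [-2.7   0.01  0.01] jaw 65.08 q [ 22.7   4.3  88.2  -0.   87.5 -39.7]
```

View pics/w2.png

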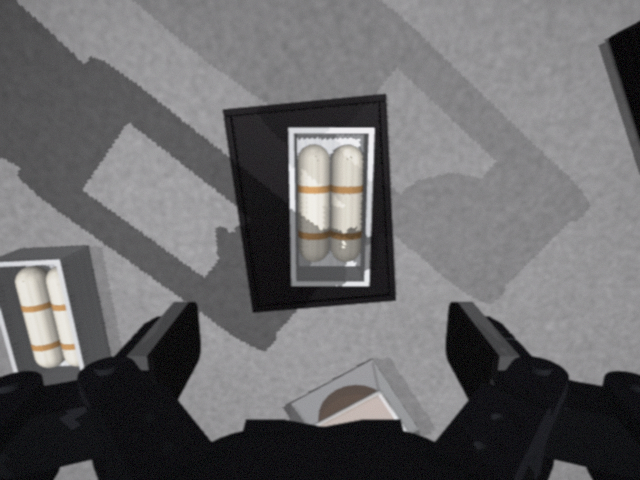

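Both tiers have now been measured by the same camera at the same relative pose: lower (515.1, 276.1) at 62.2°, upper (491.3, −5.7) at 65.1°. In the view, the lower tier in the tray is at cols 290–373, rows 128–287. Next I go back over the loose tier and descend.

Request:
servo_tool --commands '[[[0, 0, -10.84, -25.48, -2.7, 0, 0], [0, 0, -10.84, -25.48, -2.7, 0, 0], [0, 0, -10.84, -25.48, -2.7, 0, 0], [0, 4, -10.84, -25.48, -2.7, 0, 0], [0, 8, -10.84, -25.48, -2.7, 0, 0], [0, 11.6, -10.84, -25.48, -2.7, 0, 0], [0, 11.6, -10.84, -25.48, -2.7, 0, 0], [0, 11.6, -10.84, -25.48, -2.7, 0, 0]]]'

```text
time: 3.95
tool_pos: [487.9, -6.8, 115.6]
tcp_rot: [111.9, 89.6, 176.9]
ft_force: [-0.7, 0.2, 0.5]
finger_gap: 85.5
```

Request:
servo_tool --commands '[[[0, 0, 0, 0, 0, 0, 0], [0, 0, 0, 0, 0, 0, 0], [0, 0, 0, 0, 0, 0, 0]]]'

```text
time: 4.25
tool_pos: [493.1, -4.2, 122.1]
tcp_rot: [-68.8, 89.8, -3.5]
ft_force: [-0.4, 0.3, 0.3]
finger_gap: 85.7
```

```bash
python3 - <<'E'
from h import *
go(491.3,-5.7,7,65.08)
p,d,c=snap('wrist','w3')
E
```

```text
shift cm [11.513  0.137 -0.224] turn [0.15 0.07 0.19] jaw 65.08 q [ -6.5  -4.8 109.4   0.   75.2 -71.7]
```

View pics/w3.png

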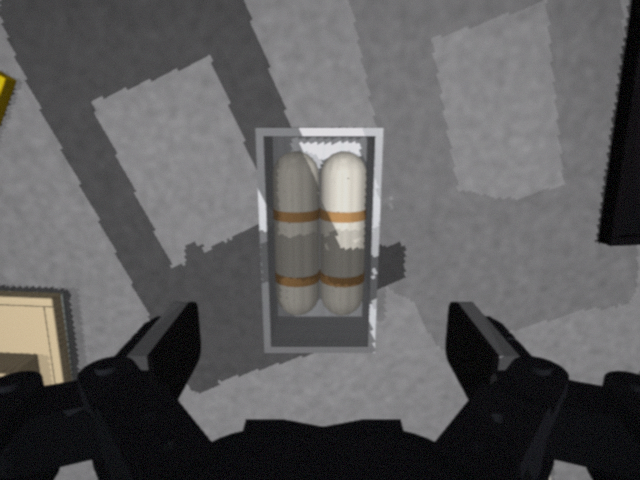

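Request:
servo_tool --commands '[[[0, 2, 0.1, -0.15, 0.1, 0, 0.1], [0, 4, 0.1, -0.15, 0.1, 0, 0.1], [0, 6, 0.1, -0.15, 0.1, 0, 0.1], [0, 7.5, 0.1, -0.15, 0.1, 0, 0.1], [0, 8, 0.1, -0.15, 0.1, 0, 0.1], [0, 8, 0.1, -0.15, 0.1, 0, 0.1], [0, 8, 0.1, -0.15, 0.1, 0, 0.1], [0, 8, 0.1, -0.15, 0.1, 0, 0.1]]]'

```text
time: 5.1
tool_pos: [491.0, -5.8, 41.3]
tcp_rot: [-18.9, 90.0, 46.2]
ft_force: [-0.5, -0.3, 0.9]
finger_gap: 85.3
```

```bash
python3 - <<'E'
from h import *
go(491.3,-5.7,7,65.08)
s=r.sense();print(s['tool_pos'],s['ft_force'])
p,d,c=snap('wrist','w4')
rimfit(d,c,(200,60,450,330),38,60,45)
E
```

```text
shift cm [ 3.429 -0.021  0.019] turn [0.   0.04 0.01] jaw 65.08 q [ -6.7   1.2 112.8   0.   66.  -71.8]
[491.01734762  -5.79921721  41.28884923] [-0.52734424 -0.32192126  0.87295767]
8128 c 464.8 6.9 size 70.5 65.6 short-axis angle 65.05 z [39.9 44.  45.1]
```

View pics/w4.png

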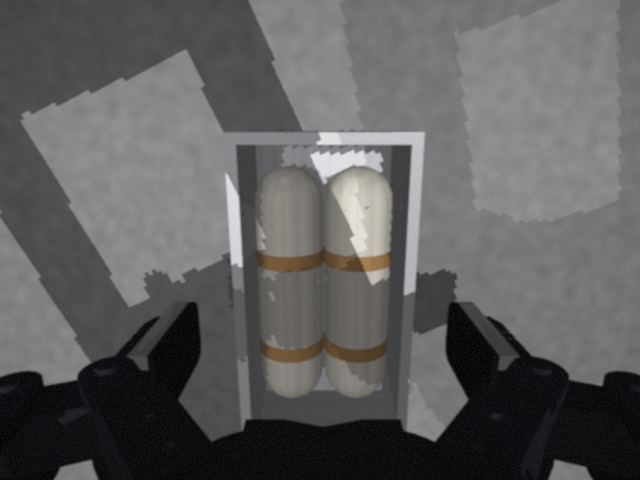

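The tier sits centred between the fingers (rim cols 225–424). I descend to TCP z≈5 and close.

Request:
servo_tool --commands '[[[0, 1.5, 0, 0, 0, 0, 0], [0, 3, 0, 0, 0, 0, 0], [0, 3.6, 0, 0, 0, 0, 0], [0, 3.6, 0, 0, 0, 0, 0], [0, 3.6, 0, 0, 0, 0, 0], [0, 3.6, 0, 0, 0, 0, 0]]]'

```text
time: 5.75
tool_pos: [490.7, -5.9, 5.0]
tcp_rot: [33.2, 90.0, 98.2]
ft_force: [0.2, 0.5, 0.8]
finger_gap: 85.3
```

Request:
servo_tool --commands '[[[30, 0, 0, 0, 0, 0, 0], [60, 0, 0, 0, 0, 0, 0], [255, 0, 0, 0, 0, 0, 0], [255, 0, 0, 0, 0, 0, 0], [255, 0, 0, 0, 0, 0, 0], [255, 0, 0, 0, 0, 0, 0], [255, 0, 0, 0, 0, 0, 0]]]' --force 40

```text
time: 6.45
tool_pos: [490.5, -5.8, 4.8]
tcp_rot: [61.9, 90.0, 127.0]
ft_force: [-1.3, -0.0, 6.0]
finger_gap: 65.5
```

```bash
python3 - <<'E'
from h import *
s=r.sense();print(s['tool_pos'],s['ft_force'],s['finger_gap'])
go(491.3,-5.7,7,65.08)
E
```

```text
[490.53958191  -5.78571328   4.77549934] [-1.28109457 -0.01518657  5.95417546] 65.53094799129869
shift cm [-0.222 -0.065  0.04 ] turn [-0.01  0.02 -0.04] jaw 65.08 q [ -6.7   4.6 113.6   0.   61.8 -71.8]
```

Request:
servo_tool --commands '[[[255, -1, 0, 0, 0, 0, 0], [255, -3, 0, 0, 0, 0, 0], [255, -6, 0, 0, 0, 0, 0], [255, -9, 0, 0, 0, 0, 0], [255, -11.5, 0, 0, 0, 0, 0], [255, -12.5, 0, 0, 0, 0, 0], [255, -12.5, 0, 0, 0, 0, 0], [255, -12.5, 0, 0, 0, 0, 0]]]'

```text
time: 7.25
tool_pos: [489.4, -5.8, 127.8]
tcp_rot: [99.0, 89.8, 164.0]
ft_force: [0.2, 0.2, -2.9]
finger_gap: 65.8
```

```bash
python3 - <<'E'
from h import *
s=r.sense();print(s['tool_pos'],s['ft_force'],s['finger_gap'])
go(514.4,276.2,130,62.17)
E
```

```text
[489.3503795   -5.77381045 127.76617853] [ 0.20376019  0.24096164 -2.89976385] 65.75339677163844
shift cm [-0.206  9.614 26.626] turn [ 2.9  -0.03 -0.19] jaw 62.17 q [ -6.7  -5.3 109.3   0.   76.3 -71.8]
```

Request:
servo_tool --commands '[[[255, -0.2, 0.7, 1.9, 0.2, 0, 0], [255, -0.2, 2, 5.6, 0.6, 0, 0], [255, -0.2, 3.6, 10, 1.1, 0, 0], [255, -0.2, 5.2, 14.5, 1.6, 0, 0], [255, -0.2, 6.8, 19, 2.1, 0, 0], [255, -0.2, 8.3, 23, 2.5, 0, 0], [255, -0.2, 9.2, 25.5, 2.8, 0, 0], [255, -0.2, 9.6, 26.6, 2.9, 0, 0]]]'

```text
time: 8.05
tool_pos: [513.5, 277.9, 128.5]
tcp_rot: [120.4, 89.7, -177.2]
ft_force: [-0.0, -0.3, -2.6]
finger_gap: 65.5
```

Request:
servo_tool --commands '[[[255, 0, 0, 0, 0, 0, 0], [255, 0, 0, 0, 0, 0, 0], [255, 0, 0, 0, 0, 0, 0]]]'

```text
time: 8.35
tool_pos: [515.0, 274.2, 130.5]
tcp_rot: [122.2, 89.8, -175.7]
ft_force: [0.5, 0.0, -2.2]
finger_gap: 65.5
```

```bash
python3 - <<'E'
from h import *
s=r.sense();print(s['tool_pos'],s['ft_force'],s['finger_gap'])
go(514.4,276.2,56,62.17)
snap('wrist','w5')
E
```

```text
[515.01483823 274.24441394 130.50837511] [ 0.49107837  0.04492989 -2.18708372] 65.53063003266129
shift cm [7.451 0.129 0.155] turn [-0.07 -0.08 -0.13] jaw 62.17 q [ 23.    9.   94.3   0.1  76.8 -39.1]
```

View pics/w5.png

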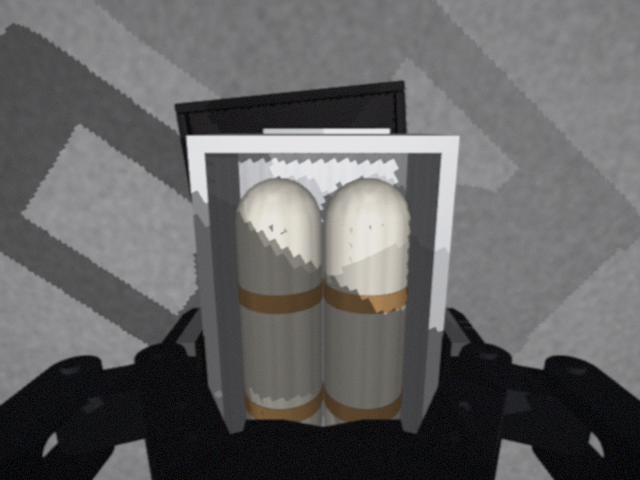

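The tier hangs squarely in the grip, and the lower tier's far rim shows just behind it at row 131. I go down to about 8 mm above contact.

Request:
servo_tool --commands '[[[255, 1.5, 0.13, 0.15, -0.1, 0, -0.1], [255, 3, 0.13, 0.15, -0.1, 0, -0.1], [255, 4.5, 0.13, 0.15, -0.1, 0, -0.1], [255, 6, 0.13, 0.15, -0.1, 0, -0.1], [255, 6.6, 0.13, 0.15, -0.1, 0, -0.1], [255, 6.6, 0.13, 0.15, -0.1, 0, -0.1], [255, 6.6, 0.13, 0.15, -0.1, 0, -0.1], [255, 6.6, 0.13, 0.15, -0.1, 0, -0.1]]]'

```text
time: 9.2
tool_pos: [515.4, 278.2, 66.2]
tcp_rot: [-39.9, 89.9, 22.4]
ft_force: [-0.5, -0.1, -2.7]
finger_gap: 65.4
```

```bash
python3 - <<'E'
from h import *
s=r.sense();print(s['tool_pos'],s['ft_force'],s['qd'].round(2))
go(514.4,276.2,56,62.17)
snap('scene','s6');p,d,c=snap('top','t6')
p,_,_=load('s6');q,_,_=load('t6')
cv2.imwrite('pics/c6.png',np.hstack([cv2.resize(p[200:330,420:560],(400,371),interpolation=2),cv2.resize(q[170:310,80:220],(371,371),interpolation=2)])[:,:,::-1])
E
```

```text
[515.39559108 278.16929302  66.18473271] [-0.4681651  -0.08203248 -2.66205653] [-0.15 -0.22 -0.06  0.15  0.01 -0.  ]
shift cm [ 1.018 -0.002 -0.222] turn [0.11 0.07 0.06] jaw 62.17 q [ 23.3  13.1  96.8  -0.   70.  -38.9]
```

View pics/c6.png

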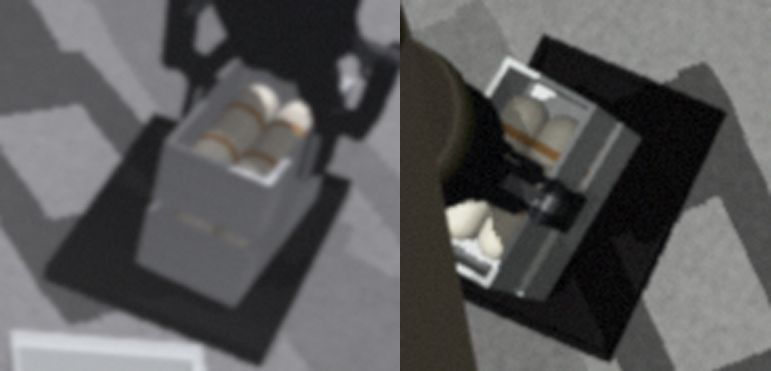

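The previous reading was taken before the arm had settled, so I correct 2.2 mm along the jaw axis and settle.

Request:
servo_tool --commands '[[[255, 0.3, 0, -0.22, 0.1, 0, 0], [255, 0.3, 0, -0.22, 0.1, 0, 0], [255, 0.3, 0, -0.22, 0.1, 0, 0], [255, 0.3, 0, -0.22, 0.1, 0, 0], [255, 0.3, 0, -0.22, 0.1, 0, 0], [255, 0.3, 0, -0.22, 0.1, 0, 0]]]'

```text
time: 9.9
tool_pos: [513.7, 275.9, 62.2]
tcp_rot: [-97.5, 90.0, -35.3]
ft_force: [-0.2, -0.0, -2.6]
finger_gap: 65.5
```

```bash
python3 - <<'E'
from h import *
s=r.sense();print(s['tool_pos'],s['ft_force'],s['qd'].round(2))
go(514.4,276.2,56,62.17)
p,d,c=snap('wrist','w7')
E
```

```text
[513.67024531 275.89413071  62.2473424 ] [-0.16634632 -0.02454251 -2.58017434] [-0.09  0.05 -0.05  0.01  0.04  0.01]
shift cm [ 0.625 -0.05   0.061] turn [ 0.01 -0.    0.01] jaw 62.17 q [ 23.2  13.1  97.3  -0.   69.6 -39. ]
```

View pics/w7.png

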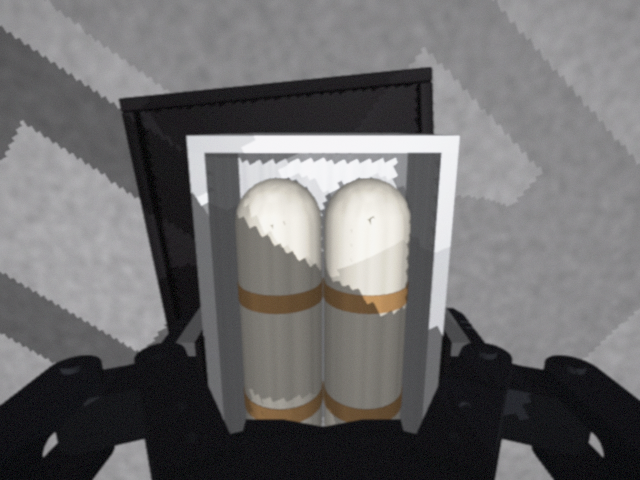

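Request:
servo_tool --commands '[[[255, 0.15, -0.05, 0.05, 0, 0, 0], [255, 0.3, -0.05, 0.05, 0, 0, 0], [255, 0.4, -0.05, 0.05, 0, 0, 0], [255, 0.5, -0.05, 0.05, 0, 0, 0], [255, 0.58, -0.05, 0.05, 0, 0, 0], [255, 0.64, -0.05, 0.05, 0, 0, 0], [255, 0.64, -0.05, 0.05, 0, 0, 0], [255, 0.64, -0.05, 0.05, 0, 0, 0]]]'

```text
time: 10.75
tool_pos: [514.3, 276.1, 55.9]
tcp_rot: [-80.9, 90.0, -18.8]
ft_force: [-0.4, 0.2, -2.1]
finger_gap: 65.5
```

```bash
python3 - <<'E'
from h import *
s=r.sense();print(s['tool_pos'],s['ft_force'],s['qd'].round(2))
go(514.4,276.2,56,62.17)
E
```

```text
[514.34479991 276.08653113  55.85980373] [-0.38815757  0.20381814 -2.05405815] [-0.1   0.01  0.04 -0.   -0.02  0.02]
shift cm [-0.014  0.     0.013] turn [0.   0.   0.01] jaw 62.17 q [ 23.2  13.6  97.4  -0.   69.  -39. ]
```

Almost in contact. I'll go a touch further until the weight comes off.

Request:
servo_tool --commands '[[[255, 0.04, 0, 0, 0, 0, 0], [255, 0.08, 0, 0, 0, 0, 0], [255, 0.08, 0, 0, 0, 0, 0], [255, 0.08, 0, 0, 0, 0, 0]]]'

```text
time: 11.15
tool_pos: [514.5, 276.2, 55.8]
tcp_rot: [-45.7, 90.0, 16.5]
ft_force: [-3.3, -2.7, 5.0]
finger_gap: 65.5
```

Request:
servo_tool --commands '[[[50, 0, 0, 0, 0, 0, 0], [40, 0, 0, 0, 0, 0, 0], [20, 0, 0, 0, 0, 0, 0], [0, 0, 0, 0, 0, 0, 0], [0, 0, 0, 0, 0, 0, 0], [0, 0, 0, 0, 0, 0, 0]]]'

```text
time: 11.75
tool_pos: [514.3, 276.1, 54.9]
tcp_rot: [152.0, 90.0, -145.8]
ft_force: [0.5, -0.1, 0.7]
finger_gap: 85.4
```

Request:
servo_tool --commands '[[[0, -1, 0, 0, 0, 0, 0], [0, -3, 0, 0, 0, 0, 0], [0, -7, 0, 0, 0, 0, 0], [0, -12, 0, 0, 0, 0, 0], [0, -17, 0, 0, 0, 0, 0], [0, -21.5, 0, 0, 0, 0, 0], [0, -22.5, 0, 0, 0, 0, 0], [0, -22.5, 0, 0, 0, 0, 0]]]'

```text
time: 12.55
tool_pos: [515.6, 276.7, 283.9]
tcp_rot: [-39.1, 89.6, 23.1]
ft_force: [-0.2, 0.4, 0.1]
finger_gap: 85.7
```

Request:
servo_tool --commands '[[[0, 0, 0, 0, 0, 0, 0], [0, 0, 0, 0, 0, 0, 0], [0, 0, 0, 0, 0, 0, 0]]]'

```text
time: 12.85
tool_pos: [513.4, 275.7, 277.6]
tcp_rot: [141.6, 89.8, -156.2]
ft_force: [-0.5, -0.4, 0.8]
finger_gap: 85.5
```

```bash
python3 - <<'E'
from h import *
s=r.sense();print(s['time'],s['tool_pos'],s['qd'].round(1))
p,d,c=snap('wrist','w8');rimfit(d,c,(230,60,430,320),88,105,96)
snap('scene','s8');q,_,_=load('s8')
q=cv2.resize(q[190:330,420:570],(600,560),interpolation=2);cv2.imwrite('pics/c8.png',q[:,:,::-1])
go(498.5,-238.3,250,62.6)
E
```

```text
12.85 [513.35770952 275.68325522 277.57705713] [ 0.  -0.1 -0.6 -0.   0.1 -0.1]
2696 c 515.6 275.6 size 129.0 65.8 short-axis angle 62.14 z [90.2 95.  96.3]
shift cm [  2.901 -22.658 -46.172] turn [-0.43 -0.12 -0.09] jaw 62.6 q [ 23.2   4.1  83.9  -0.   92.1 -39. ]
```

View pics/c8.png

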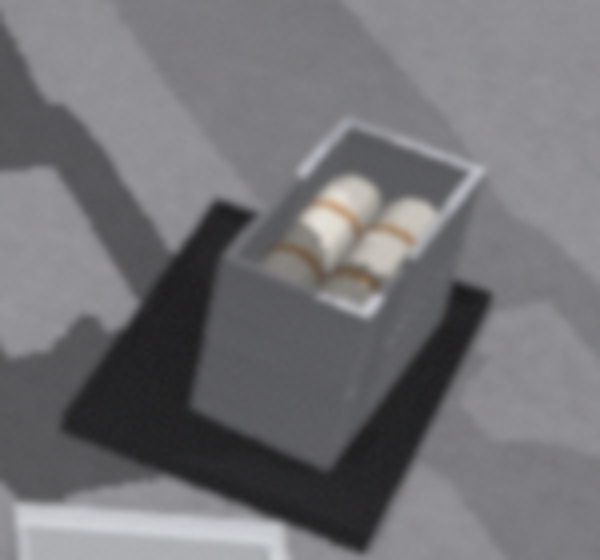

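View pics/w8.png

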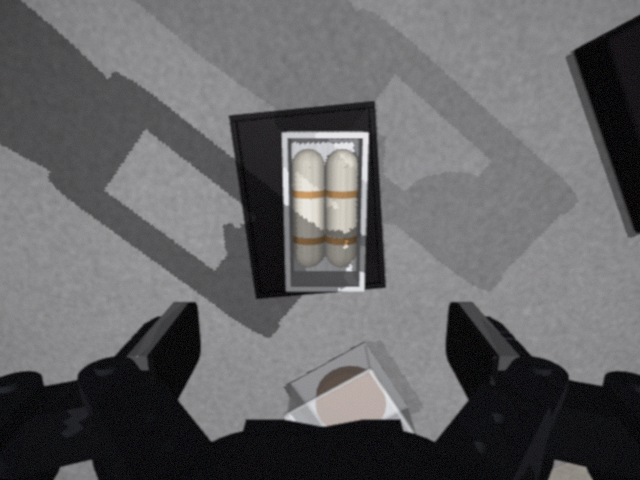

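The tiers look flush in both views: the pile's faces run straight through the seam, and the rim fit gives (515.6, 275.6) at 62.14°. Next I go over the double lid.

Request:
servo_tool --commands '[[[0, 0, -22.66, -46.2, -0.4, 0, 0], [0, 0, -22.66, -46.2, -0.4, 0, 0], [0, 0.5, -22.66, -46.2, -0.4, 0, 0], [0, 1, -22.66, -46.2, -0.4, 0, 0], [0, 1.5, -22.66, -46.2, -0.4, 0, 0], [0, 2, -22.66, -46.2, -0.4, 0, 0], [0, 3, -22.66, -46.2, -0.4, 0, 0], [0, 3, -22.66, -46.2, -0.4, 0, 0]]]'

```text
time: 13.75
tool_pos: [501.9, -124.9, 262.0]
tcp_rot: [1.6, 90.0, 64.2]
ft_force: [0.8, 0.5, 1.1]
finger_gap: 85.0
```

Request:
servo_tool --commands '[[[0, 0, 0, 0, 0, 0, 0], [0, 0, 0, 0, 0, 0, 0], [0, 0, 0, 0, 0, 0, 0], [0, 0, 0, 0, 0, 0, 0]]]'

```text
time: 14.15
tool_pos: [502.7, -121.6, 262.5]
tcp_rot: [-13.0, 90.0, 49.7]
ft_force: [-0.0, -0.0, -0.7]
finger_gap: 85.6
```

```bash
python3 - <<'E'
from h import *
s=r.sense();print(s['time'],s['tool_pos'],s['qd'].round(1))
go(498.5,-238.3,250,62.6)
E
```

```text
14.15 [ 502.71113454 -121.63920401  262.46086563] [ 0.3 -0.2  0.  -0.1 -0.1 -0.1]
shift cm [  1.244  -4.979 -10.559] turn [0.09 0.01 0.  ] jaw 62.6 q [-19.3  -6.1  95.7   0.   90.4 -82. ]
```

Request:
servo_tool --commands '[[[0, 0.4, -2, -4, 0, 0, 0], [0, 0.8, -3.5, -7.5, 0, 0, 0], [0, 1.2, -5, -10.56, 0, 0, 0], [0, 1.2, -5, -10.56, 0, 0, 0], [0, 1.2, -5, -10.56, 0, 0, 0], [0, 1.2, -5, -10.56, 0, 0, 0], [0, 1.2, -5, -10.56, 0, 0, 0]]]'

```text
time: 14.85
tool_pos: [498.7, -238.3, 250.8]
tcp_rot: [-69.8, 90.0, -7.1]
ft_force: [-0.0, 0.8, -0.3]
finger_gap: 85.6
```

```bash
python3 - <<'E'
from h import *
s=r.sense();print(s['time'],s['tool_pos'],s['qd'].round(1))
p,d,c=snap('wrist','w9')
rimfit(d,c,(230,60,430,320),15,25,20)
rimfit(d,c,(230,60,430,320),38,48,44)
rimfit(d,c,(230,60,430,320),62,80,72)
E
```

```text
14.85 [ 498.72664537 -238.31737749  250.78276286] [-0.3 -0.   0.  -0.1 -0.1 -0.1]
7408 c 498.3 -238.0 size 128.6 65.7 short-axis angle 62.53 z [17.8 19.1 20.4]
838 c 498.3 -238.0 size 49.1 37.6 short-axis angle 62.27 z [41.3 42.9 44.2]
863 c 498.2 -238.6 size 30.7 17.7 short-axis angle 62.66 z [69.1 70.9 72.2]
```

View pics/w9.png

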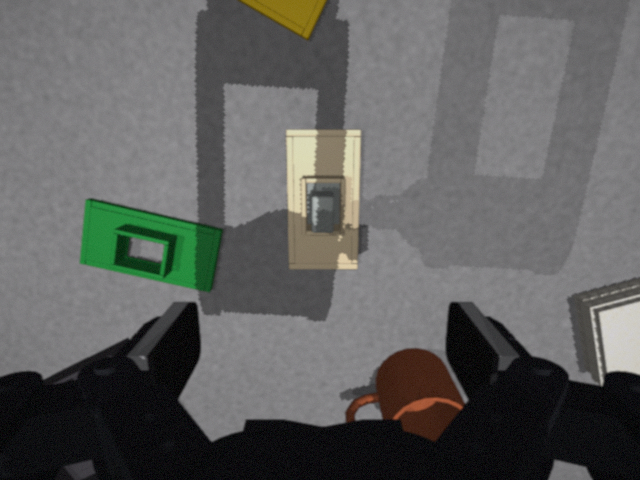

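The cream lid is at cols 287–360, rows 130–270, with the head at (323,210); it sits well clear of the mug. I descend to TCP z≈48, which keeps the tips above the collar top at 44.

```bash
python3 - <<'E'
from h import *
go(497.8,-238.3,90,62.6)
E
```

```text
shift cm [16.074  0.093 -0.017] turn [0.08 0.   0.03] jaw 62.6 q [-30.9  -0.3  91.4   0.   88.9 -93.6]
```

Request:
servo_tool --commands '[[[80, 3, 0.09, -0.02, 0, 0, 0], [80, 7, 0.09, -0.02, 0, 0, 0], [80, 11, 0.09, -0.02, 0, 0, 0], [80, 14, 0.09, -0.02, 0, 0, 0], [80, 16, 0.09, -0.02, 0, 0, 0], [80, 16, 0.09, -0.02, 0, 0, 0], [80, 16, 0.09, -0.02, 0, 0, 0], [80, 16, 0.09, -0.02, 0, 0, 0]]]'

```text
time: 15.7
tool_pos: [498.6, -240.0, 92.5]
tcp_rot: [-94.3, 89.8, -31.7]
ft_force: [0.3, 0.2, 0.9]
finger_gap: 58.4
```

Request:
servo_tool --commands '[[[80, 0, 0, 0, 0, 0, 0], [80, 0, 0, 0, 0, 0, 0]]]'

```text
time: 15.9
tool_pos: [498.1, -240.0, 91.8]
tcp_rot: [-95.2, 89.9, -32.6]
ft_force: [0.2, 0.1, -0.2]
finger_gap: 58.4
```

```bash
python3 - <<'E'
from h import *
s=r.sense();print(s['time'],s['tool_pos'],s['finger_gap'])
go(497.8,-238.3,48,62.6)
p,d,c=snap('wrist','w10')
rimfit(d,c,(200,60,440,400),60,80,72)
E
```

```text
15.9 [ 498.13100625 -239.99966927   91.81956072] 58.35652655580938
shift cm [4.382 0.118 0.137] turn [-0.02 -0.01  0.13] jaw 62.6 q [-31.    6.5 101.3  -0.   72.  -93.6]
2984 c 497.4 -237.8 size 32.3 17.6 short-axis angle 61.88 z [65.7 70.9 72. ]
```

View pics/w10.png

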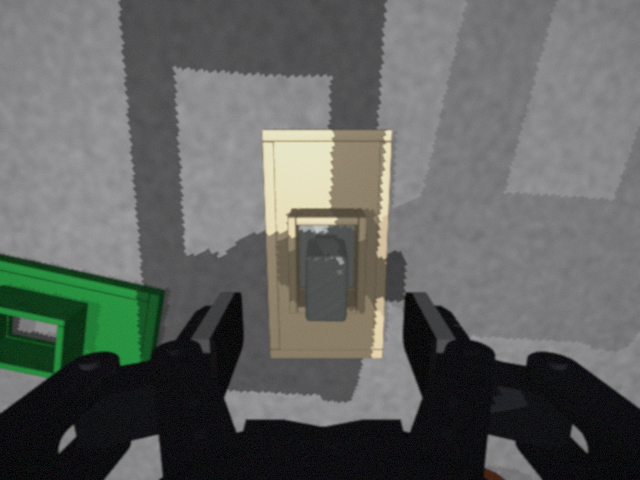

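Request:
servo_tool --commands '[[[80, 1, 0.1, 0.15, 0, 0, 0.1], [80, 2, 0.1, 0.15, 0, 0, 0.1], [80, 2.8, 0.1, 0.15, 0, 0, 0.1], [80, 3.4, 0.1, 0.15, 0, 0, 0.1], [80, 3.4, 0.1, 0.15, 0, 0, 0.1], [80, 3.4, 0.1, 0.15, 0, 0, 0.1], [80, 3.4, 0.1, 0.15, 0, 0, 0.1], [80, 3.4, 0.1, 0.15, 0, 0, 0.1]]]'

```text
time: 16.75
tool_pos: [497.5, -238.0, 56.9]
tcp_rot: [98.4, 90.0, 161.0]
ft_force: [0.9, -0.4, 0.2]
finger_gap: 58.5
```

```bash
python3 - <<'E'
from h import *
s=r.sense();print(s['time'],s['tool_pos'],s['ft_force'],s['finger_gap'])
go(497.8,-238.3,48,62.6)
E
```

```text
16.75 [ 497.45751493 -238.00138155   56.88735698] [ 0.93753847 -0.40704978  0.23209629] 58.5005422428381
shift cm [ 0.889 -0.045 -0.011] turn [-0.03 -0.01 -0.05] jaw 62.6 q [-30.9   9.  102.6  -0.   68.4 -93.5]
```

Request:
servo_tool --commands '[[[80, 0.4, -0.04, 0, 0, 0, 0], [80, 0.8, -0.04, 0, 0, 0, 0], [80, 0.85, -0.04, 0, 0, 0, 0], [110, 0.85, -0.04, 0, 0, 0, 0], [140, 0.85, -0.04, 0, 0, 0, 0], [165, 0.85, -0.04, 0, 0, 0, 0], [190, 0.85, -0.04, 0, 0, 0, 0], [200, 0.85, -0.04, 0, 0, 0, 0]]]' --force 50

```text
time: 17.55
tool_pos: [497.5, -238.0, 48.0]
tcp_rot: [93.7, 89.9, 156.3]
ft_force: [0.1, -0.2, 1.0]
finger_gap: 18.0
```

Request:
servo_tool --commands '[[[230, 0, 0, 0, 0, 0, 0], [255, 0, 0, 0, 0, 0, 0], [255, 0, 0, 0, 0, 0, 0], [255, 0, 0, 0, 0, 0, 0]]]'

```text
time: 17.95
tool_pos: [497.6, -238.1, 48.2]
tcp_rot: [97.2, 89.9, 159.8]
ft_force: [-1.2, 0.0, 3.4]
finger_gap: 17.0
```

```bash
python3 - <<'E'
from h import *
s=r.sense();print(s['time'],s['tool_pos'],s['ft_force'],s['finger_gap'])
go(497.8,-238.3,48,62.6)
p,d,c=snap('wrist','w11')
E
```

```text
17.95 [ 497.59588898 -238.08392267   48.1504278 ] [-1.19402217  0.02212609  3.42494607] 17.02234795150768
shift cm [ 0.015 -0.028 -0.01 ] turn [-0.03 -0.01 -0.07] jaw 62.6 q [-30.9   9.7 102.8  -0.   67.5 -93.5]
```

View pics/w11.png

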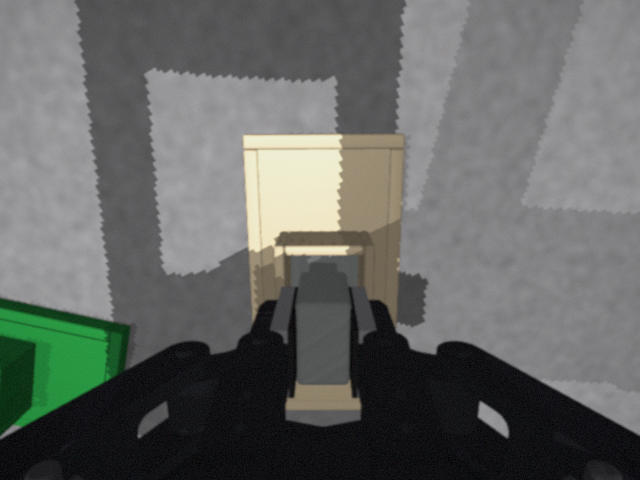

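The head is gripped (17 mm) with the tips above the collar. I lift both lids gently.

Request:
servo_tool --commands '[[[255, -0.8, 0, 0, 0, 0, 0], [255, -2.4, 0, 0, 0, 0, 0], [255, -5, 0, 0, 0, 0, 0], [255, -8, 0, 0, 0, 0, 0], [255, -11, 0, 0, 0, 0, 0], [255, -14, 0, 0, 0, 0, 0], [255, -15, 0, 0, 0, 0, 0], [255, -15, 0, 0, 0, 0, 0]]]'

```text
time: 18.8
tool_pos: [498.5, -238.5, 199.4]
tcp_rot: [-99.2, 89.9, -36.6]
ft_force: [0.0, -0.1, -3.7]
finger_gap: 16.4
```

Request:
servo_tool --commands '[[[255, 0, 0, 0, 0, 0, 0], [255, 0, 0, 0, 0, 0, 0]]]'

```text
time: 19.0
tool_pos: [496.5, -237.4, 195.3]
tcp_rot: [88.3, 89.7, 150.9]
ft_force: [-1.1, -0.1, -2.5]
finger_gap: 17.6
```

```bash
python3 - <<'E'
from h import *
s=r.sense();print(s['time'],s['tool_pos'],s['ft_force'],s['finger_gap'])
go(514.9,275.8,195,62.15)
p,d,c=snap('scene','s12');snap('wrist','w12')
cv2.imwrite('pics/c12.png',cv2.resize(p[120:300,150:350],(720,600),interpolation=2)[:,:,::-1])
E
```

```text
19.0 [ 496.50625962 -237.35734471  195.33031815] [-1.09392577 -0.05909771 -2.47334573] 17.566246536573633
shift cm [ 0.167 22.005 46.395] turn [ 0.42  0.01 -0.33] jaw 62.15 q [-30.9   1.2  95.6  -0.   83.5 -93.5]
```

View pics/c12.png

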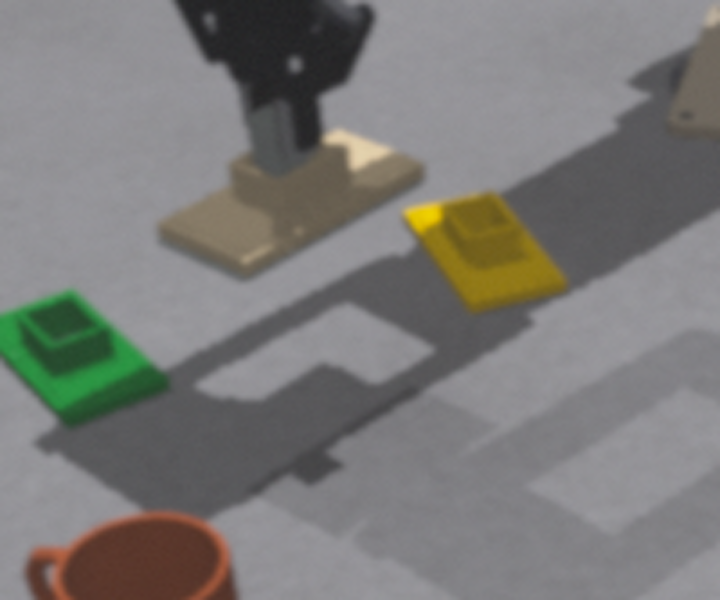

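View pics/w12.png

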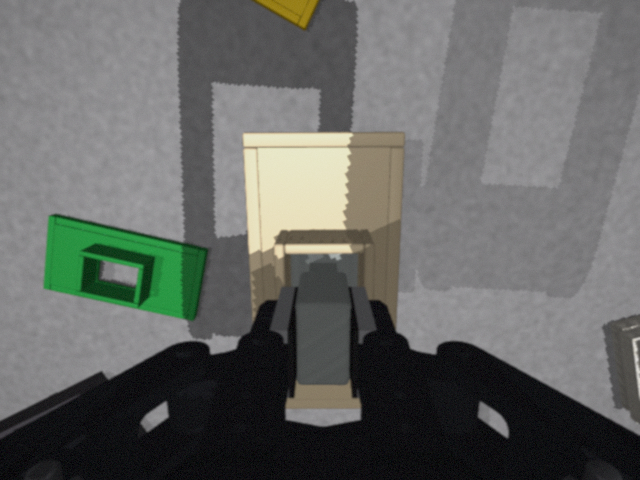

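Both lids are up and level, with the outer lid at the same image place (cols 244–404) as before. I carry them over to the pile with a smooth speed profile.

Request:
servo_tool --commands '[[[255, 0, 0.3, 0.7, 0, 0, 0], [255, 0, 1.1, 2.3, 0, 0, 0], [255, 0, 2.4, 5, 0, 0, 0], [255, 0, 4.1, 8.6, 0.1, 0, 0], [255, 0, 5.9, 12.4, 0.1, 0, 0], [255, 0, 7.7, 16.2, 0.2, 0, 0], [255, 0, 9.5, 20, 0.2, 0, 0], [255, 0, 11.3, 23.8, 0.2, 0, 0]]]'

```text
time: 19.9
tool_pos: [506.2, 28.2, 198.1]
tcp_rot: [75.7, 89.9, 138.1]
ft_force: [1.0, 0.3, -3.1]
finger_gap: 17.0
```

Request:
servo_tool --commands '[[[255, 0, 1.8, 3.8, 0, 0, 0], [255, 0, 3.6, 7.6, 0.1, 0, 0], [255, 0, 5.4, 11.4, 0.1, 0, 0], [255, 0, 7.2, 15.2, 0.2, 0, 0], [255, 0, 8.7, 18.4, 0.2, 0, 0], [255, 0, 9.8, 20.7, 0.2, 0, 0], [255, 0, 10.5, 22.1, 0.2, 0, 0], [255, 0, 10.7, 22.6, 0.2, 0, 0]]]'

```text
time: 20.7
tool_pos: [516.0, 277.0, 198.0]
tcp_rot: [95.4, 89.9, 157.7]
ft_force: [0.2, -1.1, -3.6]
finger_gap: 17.3
```

Request:
servo_tool --commands '[[[255, 0, 0, 0, 0, 0, 0], [255, 0, 0, 0, 0, 0, 0], [255, 0, 0, 0, 0, 0, 0], [255, 0, 0, 0, 0, 0, 0], [255, 0, 0, 0, 0, 0, 0], [255, 0, 0, 0, 0, 0, 0]]]'

```text
time: 21.3
tool_pos: [517.1, 274.7, 198.3]
tcp_rot: [91.4, 89.9, 153.6]
ft_force: [0.4, -0.6, -3.0]
finger_gap: 16.9
```

```bash
python3 - <<'E'
from h import *
s=r.sense();print(s['time'],s['tool_pos'],s['ft_force'],s['finger_gap'],s['qd'].round(1))
go(514.9,275.8,150,62.15)
E
```

```text
21.3 [517.1448072  274.68537331 198.29698969] [ 0.44008733 -0.62634266 -3.04623675] 16.872004425250847 [ 0.2  0.1 -0.2 -0.1  0.   0. ]
shift cm [ 4.83   0.242 -0.006] turn [-0.01 -0.   -0.1 ] jaw 62.15 q [ 22.9   6.3  90.    0.1  83.8 -39.2]
```

Request:
servo_tool --commands '[[[255, 0.8, 0.22, 0, 0, 0, 0], [255, 2, 0.22, 0, 0, 0, 0], [255, 3.2, 0.22, 0, 0, 0, 0], [255, 4.2, 0.22, 0, 0, 0, 0], [255, 4.7, 0.22, 0, 0, 0, 0], [255, 4.7, 0.22, 0, 0, 0, 0], [255, 4.7, 0.22, 0, 0, 0, 0], [255, 4.7, 0.22, 0, 0, 0, 0]]]'

```text
time: 22.1
tool_pos: [515.5, 276.4, 152.0]
tcp_rot: [47.8, 89.9, 110.0]
ft_force: [-0.6, -0.3, -3.1]
finger_gap: 16.6
```

Request:
servo_tool --commands '[[[255, 0, 0, 0, 0, 0, 0], [255, 0, 0, 0, 0, 0, 0], [255, 0, 0, 0, 0, 0, 0]]]'

```text
time: 22.4
tool_pos: [515.1, 276.2, 151.5]
tcp_rot: [78.0, 89.9, 140.2]
ft_force: [-0.5, -0.9, -2.8]
finger_gap: 17.2
```

```bash
python3 - <<'E'
from h import *
s=r.sense();print(s['time'],s['tool_pos'],s['ft_force'],s['finger_gap'],s['qd'].round(1))
go(514.9,275.8,138,62.15)
p,d,c=snap('wrist','w13')
p,d,c=snap('scene','s13')
cv2.imwrite('pics/c13.png',cv2.resize(p[150:330,420:600],(600,600),interpolation=2)[:,:,::-1])
E
```

```text
22.4 [515.11868436 276.24903311 151.54303037] [-0.52480645 -0.92075446 -2.80320578] 17.206667600851244 [ 0.   0.1  0.1  0.1  0.  -0. ]
shift cm [ 1.354 -0.004 -0.05 ] turn [ 0.03  0.02 -0.08] jaw 62.15 q [ 23.1   8.   93.1   0.1  78.9 -39.1]
```

View pics/c13.png

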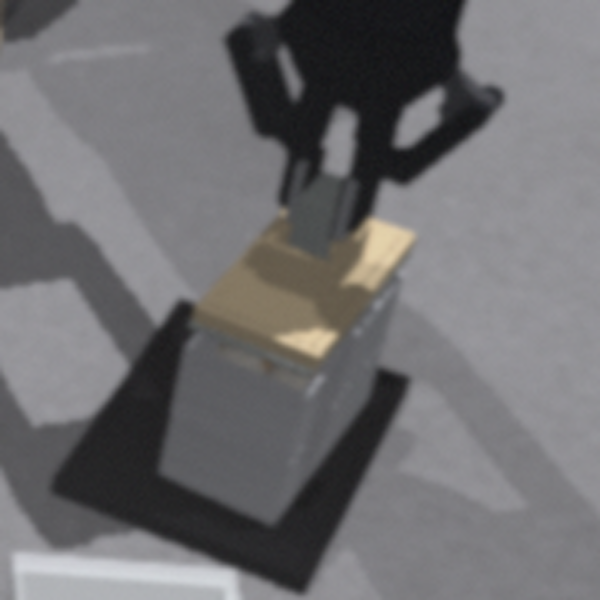

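View pics/w13.png

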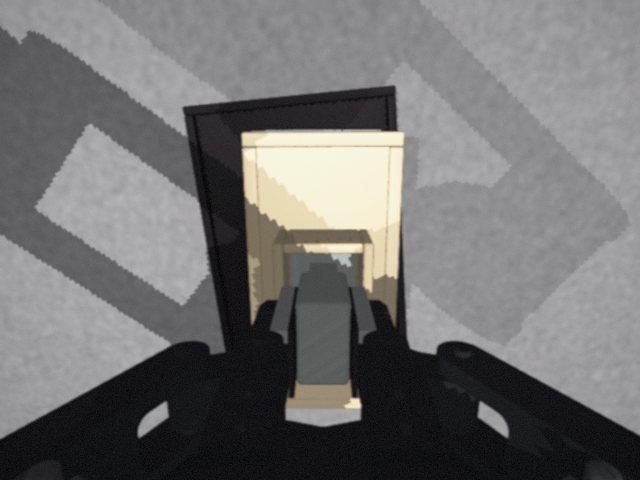

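The lid hovers directly over the pile in both views. I lower it slowly, watching the force.

Request:
servo_tool --commands '[[[255, 0.25, 0, -0.04, 0, 0, 0], [255, 0.5, 0, -0.04, 0, 0, 0], [255, 0.75, 0, -0.04, 0, 0, 0], [255, 0.95, 0, -0.04, 0, 0, 0], [255, 1.1, 0, -0.04, 0, 0, 0], [255, 1.2, 0, -0.04, 0, 0, 0], [255, 1.2, 0, -0.04, 0, 0, 0], [255, 1.2, 0, -0.04, 0, 0, 0]]]'

```text
time: 23.3
tool_pos: [514.8, 275.8, 139.3]
tcp_rot: [91.3, 89.9, 153.5]
ft_force: [-0.1, -0.9, -3.2]
finger_gap: 17.0
```

```bash
python3 - <<'E'
from h import *
s=r.sense();print(s['time'],s['tool_pos'],s['ft_force'],s['finger_gap'],s['qd'].round(1))
go(514.9,275.8,138,62.15)
E
```

```text
23.3 [514.82634577 275.82707547 139.27517302] [-0.12912538 -0.87151386 -3.1706078 ] 17.028345446244067 [-0.  -0.1 -0.1  0.1  0.1 -0. ]
shift cm [ 0.128 -0.008  0.001] turn [ 0.02 -0.   -0.1 ] jaw 62.15 q [ 23.1   8.6  93.8   0.1  77.7 -39.1]
```

Request:
servo_tool --commands '[[[255, 0.05, 0, 0, 0, 0, 0], [255, 0.1, 0, 0, 0, 0, 0], [255, 0.13, 0, 0, 0, 0, 0], [255, 0.16, 0, 0, 0, 0, 0], [255, 0.16, 0, 0, 0, 0, 0], [255, 0.16, 0, 0, 0, 0, 0]]]'

```text
time: 23.9
tool_pos: [514.9, 275.8, 138.1]
tcp_rot: [82.1, 89.9, 144.3]
ft_force: [-2.9, -1.0, 2.5]
finger_gap: 17.3
```

It made contact at the predicted height of 138.1, so the lid is fully home. I release and rise.

Request:
servo_tool --commands '[[[190, 0, 0, 0, 0, 0, 0], [170, 0, 0, 0, 0, 0, 0], [140, 0, 0, 0, 0, 0, 0], [80, 0, 0, 0, 0, 0, 0], [0, 0, 0, 0, 0, 0, 0], [0, 0, 0, 0, 0, 0, 0]]]'

```text
time: 24.5
tool_pos: [514.8, 275.8, 137.6]
tcp_rot: [92.9, 89.9, 155.0]
ft_force: [0.2, 0.6, 0.1]
finger_gap: 79.9
```

Request:
servo_tool --commands '[[[0, -1, 0, 0, 0, 0, 0], [0, -3, 0, 0, 0, 0, 0], [0, -6, 0, 0, 0, 0, 0], [0, -10, 0, 0, 0, 0, 0], [0, -14, 0, 0, 0, 0, 0], [0, -17, 0, 0, 0, 0, 0], [0, -18, 0, 0, 0, 0, 0], [0, -18, 0, 0, 0, 0, 0]]]'

```text
time: 25.3
tool_pos: [515.9, 276.0, 320.3]
tcp_rot: [-16.9, 89.8, 45.3]
ft_force: [0.3, 0.7, -0.7]
finger_gap: 85.4
```

Request:
servo_tool --commands '[[[0, 0, 0, 0, 0, 0, 0], [0, 0, 0, 0, 0, 0, 0], [0, 0, 0, 0, 0, 0, 0], [0, 0, 0, 0, 0, 0, 0]]]'

```text
time: 25.7
tool_pos: [514.6, 275.5, 316.3]
tcp_rot: [119.7, 89.8, -178.1]
ft_force: [-0.1, 0.2, 0.4]
finger_gap: 85.5
```

```bash
python3 - <<'E'
from h import *
s=r.sense();print(s['time'],s['tool_pos'],s['ft_force'],s['finger_gap'],s['qd'].round(1))
p,d,c=snap('wrist','w14')
rimfit(d,c,(230,60,430,320),104,115,110)
rimfit(d,c,(230,60,430,320),129,138,134)
rimfit(d,c,(230,60,430,320),153,170,162)
q,d,c=snap('scene','s14')
cv2.imwrite('pics/c14.png',np.hstack([cv2.resize(q[170:320,430:570],(400,428),interpolation=2),cv2.resize(p[90:320,220:430],(391,428),interpolation=2)])[:,:,::-1])
go(514.9,275.8,190,62.15)
E
```

```text
25.7 [514.63942734 275.49401925 316.28389616] [-0.08784493  0.18064117  0.42103697] 85.54008333546366 [ 0.  -0.2 -0.4 -0.1  0.2 -0. ]
8408 c 515.3 275.8 size 129.0 65.6 short-axis angle 62.31 z [107.8 109.1 110.4]
908 c 515.0 276.0 size 49.0 37.8 short-axis angle 62.17 z [131.2 133.  134.2]
961 c 515.7 275.5 size 30.2 17.2 short-axis angle 62.17 z [159.2 161.  162.2]
shift cm [12.693 -0.025  0.034] turn [ 0.02 -0.05 -0.14] jaw 62.15 q [ 23.1   4.   80.1   0.1  96.  -39.1]
```

View pics/c14.png

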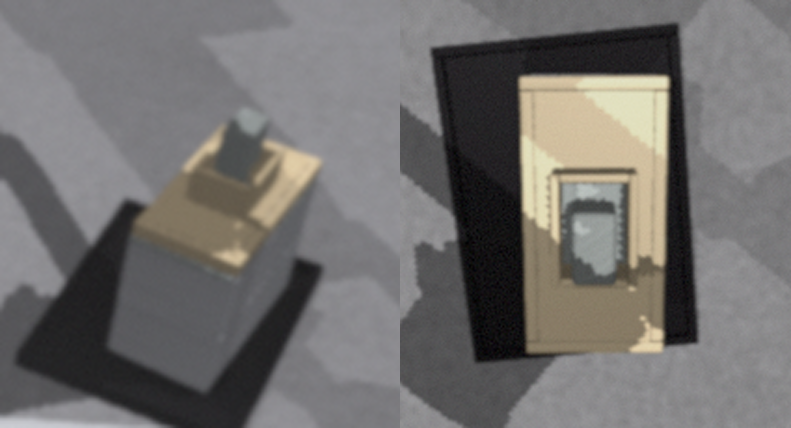

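The pile is seated: lid top at 109, collar at 133 and head top at 161 by depth (expected 110, 134, 162, the usual −1 bias), all centred within 0.5 mm. Next comes the outer lid: I descend over the collar.

Request:
servo_tool --commands '[[[0, 2, 0, 0, 0, 0, -0.1], [0, 5, 0, 0, 0, 0, -0.1], [0, 8, 0, 0, 0, 0, -0.1], [0, 10.5, 0, 0, 0, 0, -0.1], [0, 12, 0, 0, 0, 0, -0.1], [0, 12.6, 0, 0, 0, 0, -0.1], [0, 12.6, 0, 0, 0, 0, -0.1], [0, 12.6, 0, 0, 0, 0, -0.1]]]'

```text
time: 26.6
tool_pos: [515.6, 276.1, 193.2]
tcp_rot: [-39.6, 89.9, 22.6]
ft_force: [-0.6, 1.3, -0.2]
finger_gap: 85.6
```

Request:
servo_tool --commands '[[[0, 0, 0, 0, 0, 0, 0], [0, 0, 0, 0, 0, 0, 0], [0, 0, 0, 0, 0, 0, 0]]]'

```text
time: 26.9
tool_pos: [515.2, 275.9, 192.4]
tcp_rot: [-40.9, 89.9, 21.2]
ft_force: [0.1, -0.3, 0.0]
finger_gap: 85.3
```

```bash
python3 - <<'E'
from h import *
s=r.sense();print(s['time'],s['tool_pos'],s['qd'].round(1))
go(514.6,275.9,114.5,62.15)
E
```

```text
26.9 [515.21830379 275.94675849 192.41008745] [ 0.1  0.1  0.4 -0.  -0.1  0. ]
shift cm [ 7.791  0.058 -0.04 ] turn [0.02 0.05 0.04] jaw 62.15 q [ 23.1   6.2  90.7  -0.   83.  -39. ]
```

Request:
servo_tool --commands '[[[0, 1.5, 0.03, 0, 0, 0, 0], [0, 3, 0.03, 0, 0, 0, 0], [0, 4.5, 0.03, 0, 0, 0, 0], [0, 5.8, 0.03, 0, 0, 0, 0], [0, 6.5, 0.03, 0, 0, 0, 0], [0, 6.5, 0.03, 0, 0, 0, 0], [0, 6.5, 0.03, 0, 0, 0, 0], [0, 6.5, 0.03, 0, 0, 0, 0]]]'

```text
time: 27.7
tool_pos: [515.2, 276.2, 127.6]
tcp_rot: [-42.1, 89.9, 20.1]
ft_force: [-0.5, 0.2, -0.7]
finger_gap: 85.2
```

Request:
servo_tool --commands '[[[0, 0, 0, 0, 0, 0, 0], [0, 0, 0, 0, 0, 0, 0], [0, 0, 0, 0, 0, 0, 0]]]'

```text
time: 28.0
tool_pos: [514.8, 276.0, 127.0]
tcp_rot: [-41.2, 90.0, 20.9]
ft_force: [-0.1, 0.2, 1.3]
finger_gap: 85.1
```

```bash
python3 - <<'E'
from h import *
s=r.sense();print(s['time'],s['tool_pos'],s['ft_force'],s['qd'].round(1))
go(514.6,275.9,114.5,62.15)
snap('wrist','w15')
E
```

```text
28.0 [514.79409846 276.00914899 127.03136121] [-0.08160043  0.19141001  1.34337623] [ 0.   0.1  0.2  0.  -0.   0. ]
shift cm [ 1.253  0.013 -0.019] turn [0.02 0.03 0.02] jaw 62.15 q [ 23.2   9.1  94.6  -0.   76.3 -39. ]
```

View pics/w15.png

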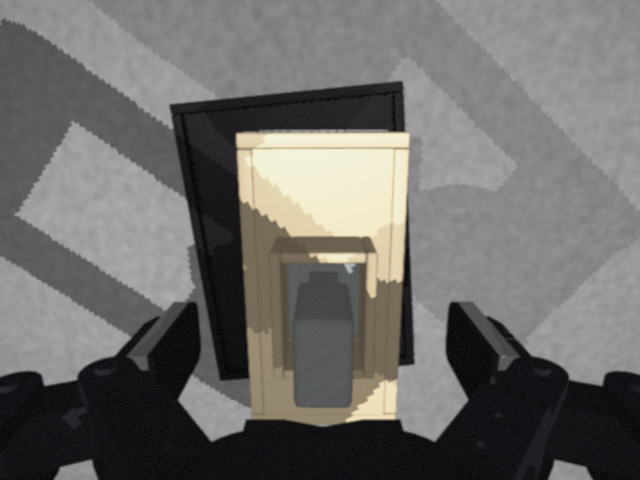

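Everything is centred: collar cols 273–376, fingers 200/447. I descend the last 12 mm and close gently.

Request:
servo_tool --commands '[[[0, 0.6, 0, -0.02, 0, 0, 0], [0, 1.1, 0, -0.02, 0, 0, 0], [0, 1.2, 0, -0.02, 0, 0, 0], [0, 1.2, 0, -0.02, 0, 0, 0], [60, 1.2, 0, -0.02, 0, 0, 0], [100, 1.2, 0, -0.02, 0, 0, 0], [115, 1.2, 0, -0.02, 0, 0, 0], [125, 1.2, 0, -0.02, 0, 0, 0]]]' --force 30

```text
time: 28.85
tool_pos: [514.6, 275.8, 114.8]
tcp_rot: [-50.6, 90.0, 11.5]
ft_force: [1.0, -0.6, -0.8]
finger_gap: 43.8
```

```bash
python3 - <<'E'
from h import *
s=r.sense();print(s['time'],s['tool_pos'],s['ft_force'],s['finger_gap'])
E
```

```text
28.85 [514.59886792 275.78379594 114.78375334] [ 0.9864508  -0.60282981 -0.77048575] 43.75514354408016
```

Request:
servo_tool --commands '[[[132, 0, 0, 0, 0, 0, 0], [138, 0, 0, 0, 0, 0, 0], [145, 0, 0, 0, 0, 0, 0], [255, 0, 0, 0, 0, 0, 0], [255, 0, 0, 0, 0, 0, 0], [255, 0, 0, 0, 0, 0, 0]]]'

```text
time: 29.45
tool_pos: [514.6, 275.8, 114.8]
tcp_rot: [-53.0, 90.0, 9.2]
ft_force: [0.9, -0.3, 2.1]
finger_gap: 37.1
```

```bash
python3 - <<'E'
from h import *
s=r.sense();print(s['time'],s['tool_pos'],s['ft_force'],s['finger_gap'])
p,d,c=snap('wrist','w16')
E
```

```text
29.45 [514.60987015 275.77734315 114.83203635] [ 0.86359783 -0.25150634  2.07007271] 37.06247155828357
```

View pics/w16.png

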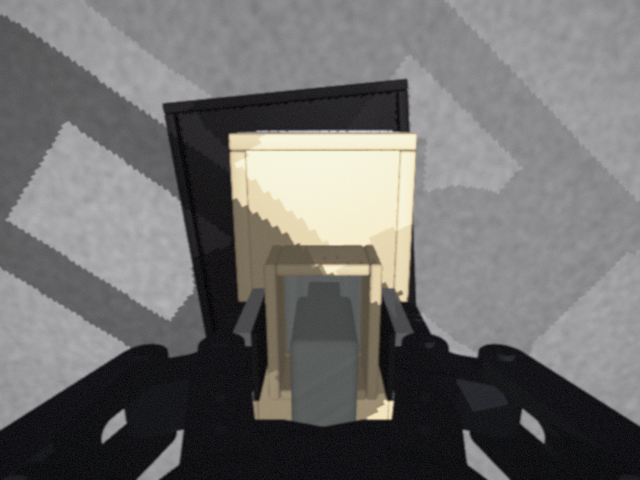

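The collar is gripped at 37 mm and the head stands free in the hole. I lift slowly, straight up.

Request:
servo_tool --commands '[[[255, -0.2, 0, 0, 0, 0, 0], [255, -0.5, 0, 0, 0, 0, 0], [255, -0.9, 0, 0, 0, 0, 0], [255, -1.3, 0, 0, 0, 0, 0], [255, -1.8, 0, 0, 0, 0, 0], [255, -2.3, 0, 0, 0, 0, 0], [255, -2.7, 0, 0, 0, 0, 0], [255, -2.9, 0, 0, 0, 0, 0]]]'

```text
time: 30.3
tool_pos: [514.8, 275.9, 144.4]
tcp_rot: [-42.6, 90.0, 19.5]
ft_force: [0.3, 0.3, -1.1]
finger_gap: 37.8
```

```bash
python3 - <<'E'
from h import *
s=r.sense();print(s['time'],s['tool_pos'],s['ft_force'],s['finger_gap'])
p,d,c=snap('wrist','w17');q,d,c=snap('scene','s17')
cv2.imwrite('pics/c17.png',np.hstack([cv2.resize(q[150:320,420:590],(400,400),interpolation=2),cv2.resize(p[60:460,120:520],(400,400))])[:,:,::-1])
go(514.6,275.8,200,62.15)
E
```

```text
30.3 [514.79683675 275.86135582 144.38854331] [ 0.30464402  0.34524177 -1.13428479] 37.76630140419955
shift cm [-5.587e+00  1.100e-02 -5.000e-03] turn [0.02 0.03 0.03] jaw 62.15 q [ 23.2   8.2  93.7  -0.   78.1 -39. ]
```

View pics/c17.png

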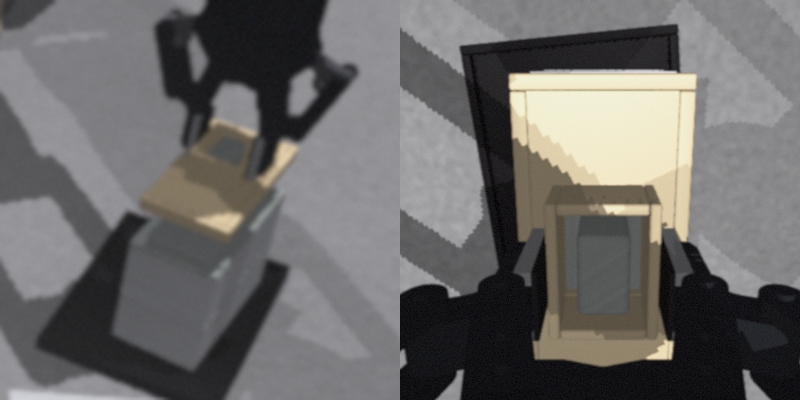

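Only the outer lid is rising (1.1 N), and the head is centred in the hole. I continue up another 60 mm.

Request:
servo_tool --commands '[[[255, -0.5, 0, 0, 0, 0, 0], [255, -1.3, 0, 0, 0, 0, 0], [255, -2.2, 0, 0, 0, 0, 0], [255, -3.1, 0, 0, 0, 0, 0], [255, -4, 0, 0, 0, 0, 0], [255, -4.9, 0, 0, 0, 0, 0], [255, -5.6, 0, 0, 0, 0, 0], [255, -6, 0, 0, 0, 0, 0]]]'

```text
time: 31.2
tool_pos: [514.9, 275.9, 204.8]
tcp_rot: [-43.0, 89.9, 19.2]
ft_force: [0.1, 0.1, -0.6]
finger_gap: 37.7
```

Request:
servo_tool --commands '[[[255, 0, 0, 0, 0, 0, 0], [255, 0, 0, 0, 0, 0, 0], [255, 0, 0, 0, 0, 0, 0], [255, 0, 0, 0, 0, 0, 0], [255, 0, 0, 0, 0, 0, 0], [255, 0, 0, 0, 0, 0, 0], [255, 0, 0, 0, 0, 0, 0], [255, 0, 0, 0, 0, 0, 0]]]'

```text
time: 32.0
tool_pos: [514.5, 275.7, 203.6]
tcp_rot: [-179.4, 90.0, -117.2]
ft_force: [-0.5, 0.2, -1.7]
finger_gap: 37.2
```

```bash
python3 - <<'E'
from h import *
s=r.sense();print(s['time'],s['tool_pos'],s['tcp_rot'],s['ft_force'],s['finger_gap'],s['qd'].round(2))
go(514.6,275.8,204,62.15)
p,d,c=snap('wrist','w18');q,d2,c2=snap('scene','s18')
cv2.imwrite('pics/c18.png',np.hstack([cv2.resize(q[130:320,420:590],(400,447),interpolation=2),cv2.resize(p[60:460,120:520],(400,447))])[:,:,::-1])
W=cloud(d,c);m=W[140:230,250:400].reshape(-1,3)
A=np.c_[m[:,:2],np.ones(len(m))];k=np.abs(m[:,2]-np.median(m[:,2]))<6
print('lid top z',np.median(m[:,2]),'slopes deg',np.degrees(np.linalg.lstsq(A[k],m[k,2],rcond=None)[0][:2]))
E
```

```text
32.0 [514.494495   275.71902069 203.59996603] [-179.36813212   89.98999915 -117.19464524] [-0.54724266  0.18296503 -1.70827346] 37.15723834937312 [ 0.02 -0.03 -0.11  0.09 -0.09 -0.01]
shift cm [-0.04  -0.006  0.012] turn [ 0.02 -0.01  0.  ] jaw 62.15 q [ 23.2   5.8  90.   -0.   84.2 -39. ]
lid top z 197.91694127406123 slopes deg [ 0.00450383 -0.05858624]
```

View pics/c18.png

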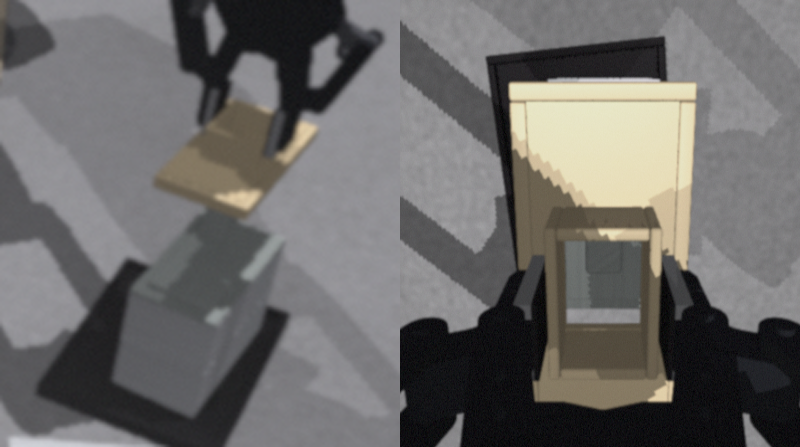

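The outer lid has risen 89 mm (its lower edge is about 27 mm above the grip's top) and is level within 0.1°. The inner lid is still seated flush on the pile. I hand in.

```bash
python3 -c "
from bench import r
r.hand_in();print(r.sense()['time'])"
```

```text
the job is handed in; nothing more can be done
the job is handed in; nothing more can be done
```

The job is done and handed in at about 32 s on the clock. The loose tier is stacked on the tier in the tray, and the double lid was set on it and released. The outer lid alone was then lifted and is still held level above the pile.

- **Tiers:** after release, the wrist camera put the upper tier's rim within about 0.7 mm and 0.1° of where it had measured the lower tier. The sides look flush in the scene view.
- **Lids:** contact came at the predicted fully-home height. After release, the top, collar and grip heights were each 1 mm under nominal. The same camera read the lid about 1 mm low before it was moved too, so I take this as camera bias.
- **Outer lid:** it rose 89 mm against the 62 mm needed, so its lower edge is about 27 mm above the grip's top. It is level within 0.1°, with a steady grip at 37 mm. The inner lid looks undisturbed on the pile in the last pictures.
- **Disagreements:** the top and wrist cameras differed by up to 2–3 mm. I used the wrist camera at matching poses so that its error cancelled. One reading before placing the upper tier was taken while the arm was still swaying, which put it 2.2 mm off; I corrected that before contact.

The mug, tub, cartons and the green and yellow lids were not touched. The highest wrist force I saw reported was about 7 N.

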